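# Span-calibrate the laboratory balance

## Task

Calibrate the balance with its largest check weight. With the pan still empty, press the long bar key and then the round key on the sloping panel; next take the largest of the three knobbed steel weights from its case, set it gently upright on the weighing pan with its whole foot inside the engraved circle and let go; finally press the square key to store the calibration. Press one key at a time, fully home, hold it for a moment and let it spring back, and leave the other weights, the jar and the screwdriver where they are.

Things in the scene. Friction and masses are not known exactly. Their poses are not given: they have to be found in the camera images.
- terminal: balance terminal, a fixed white plastic instrument 160 deep (x) by 180 wide (y) by 186 mm high; origin at the centre of its underside; its front, with the key panel, faces its own -x. A display head overhangs the panel
- panel (a point): middle of the key panel's surface, 45 mm in front of the terminal's origin and 61 mm up (axes as the terminal's). The panel slopes at 38 degrees from horizontal, from 30 mm high at the terminal's front edge up to 92 mm, and looks up and to -x. The three keys stand in one level row across it, in slots 54 mm apart (y = -54, 0, +54 mm); which key is in which slot varies
- head_edge (a point): middle of the lower front edge of the display head, 131 mm above the bench; the head is as wide as the terminal, 55 mm high, and reaches back from here. A vertical tool over the keys would strike it: lean the tool 30 to 45 degrees and press along the key's own axis
- key_bar_top (a point): centre of the face of the bar key: white, a bar 40 mm wide along the row and 16 mm up the slope. z points straight out of the panel (press along -z), y runs along the row of keys. All three keys stand 12 mm out of the panel at rest and travel 6 mm; they start to move at 1.5 N and reach the stop at 5 N
- key_round_top (a point): centre of the face of the round key: white, 28 mm in diameter; axes as for the bar key
- key_square_top (a point): centre of the face of the square key: white, 25 by 25 mm; axes as for the bar key
- key_bar (a joint): travel of the bar key, 0 = up, 0.006 m = fully pressed; springs back
- key_round (a joint): travel of the round key, 0 = up, 0.006 m = fully pressed; springs back
- key_square (a joint): travel of the square key, 0 = up, 0.006 m = fully pressed; springs back
- platform: fixed weighing platform: white housing 170 by 170 mm, 48 mm high, carrying a round steel pan 140 mm in diameter and 4 mm thick whose top is 66 mm above the bench; origin at the centre of the underside
- pan_center (a point): centre of the pan's top face, the centre of the engraved circle, which is 90 mm in diameter; z up
- case: fixed black open weight case, 120 (x) by 180 (y) mm, walls 5 mm thick and 22 mm high, with a pink lining whose top is 8 mm above the bench; three weights stand on it in a row along y, 55 mm apart, in any order; origin at the centre of the underside. Grip a weight with the fingers closing along the case's x
- weight_large: the largest check weight, loose, plain steel, about 0.5 kg: upright cylinder 42 mm in diameter and 45 mm high with a neck and a knob 26 mm in diameter on top, 64 mm high overall; origin at the centre of its foot, z up
- weight_medium: bystander: like the large weight but 31 mm in diameter, 48 mm high overall; origin at the centre of its foot
- weight_small: bystander: like the large weight but 24 mm in diameter, 39 mm high overall; origin at the centre of its foot
- jar: bystander: loose closed sample jar, 48 mm in diameter, 65 mm high; origin at the centre of its foot
- screwdriver: bystander: loose screwdriver with a blue handle, 160 mm long, lying on the bench; origin near its middle, on the bench
Not all that is in view belongs to the job. Leave any green or purple look-alike of the weight_large alone.

How it is judged:
By the outcome, as a careful person would: the job done as asked, in the order asked, and still so for the second after the job is handed in, with the robot touching nothing.
It also fails if it takes over 72 s, if anything falls off the work surface, if the arm or the gripper's body presses on something with over 40 N, if the wrist force passes 120 N, or if a joint passes its speed limit or range.

## Robot

A 6-joint arm with a two-finger parallel gripper is mounted at the origin on the work surface. World frame = base frame: x ahead of the robot, y to its left, z up, the work surface at z = 0. Lengths are in m, angles in rad, forces in N, time in s.
With the tool pointing down it reaches from about 0.35 to 0.975 m from the base axis. Payload 4.9 kg.
Tool frame: the origin (TCP) lies midway between the tips of the shut fingers; the grasp point (between the pads) lies 19 mm behind it; z points along the fingers, y is the line along which they close (so a half turn about z gives the same grasp; the last joint's range is limited). The gripper opens to 85 mm and grips with 20 to 120 N. Pads are 22 mm wide; open, the fingers measure 114 mm over their backs; the gripper's body (76 mm by 85 mm) begins 54 mm behind the grasp point. The pads swing forward as they close: fully open they stand 13 mm farther back than shut.
Start: joints at [1.111, 0.053, 1.613, -0, 1.476, -0.119], TCP at [0.209, 0.589, 0.211] pointing down, gripper open.
Joint ranges: [-3.01, 3.01], [-1.01, 2.22], [0.06, 2.58], [-1.02, 4.17], [0.09, 2.62], [-3.14, 3.14]. Speed limits (rad/s): [2.57, 2.57, 3.14, 3.14, 3.14, 3.14].

## Interface

Orientations are given as a rotation vector (axis times angle).
In Python, from station import ctrl gives the robot as it stands.
- The arm moves only by the tool step_arm, never from a script. Its argument "targets" is a list of rows, each an object with "travel": the shift along the world's x, y, z as a fraction of full scale, a list of three; "angular": the turn, a rotation vector about the world's x, y, z as a fraction of full scale, a list of three; "gripper": the opening, from 0 (shut) to 1 (fully open). In form: [{"travel": [x, y, z], "angular": [rx, ry, rz], "gripper": gripper}, ...]. A call has 1 to 10 rows; each row is the pose to reach, as a shift and turn from the pose commanded when the call began; what a row does not reach only later rows make up. Full scale, the value 1, is 0.6 m for a shift and pi/4 rad for a turn. A row lasts 1/10 s, in which the tool goes at most 50 mm and 8.59 degrees, less where a joint would pass 70% of its speed; a pose out of reach is approached as far as the arm can. A call with a number of a shift or a turn outside -1 to 1 is refused whole. A call with a gripper value outside its range is refused whole. The fingers move at their own pace and stop on an object; "squeeze" is the grip in N (left out, the last holds). Time passes only in rows, so rows that repeat a pose let the fingers close. It gives the time, the measured TCP pose, the force, the opening and the grip force at its end, in the units of the state.
- ctrl.get_obs(): the state, without advancing time (a new reading comes with each control period).
- ctrl.get_image(name): name is "side" or "top" or "wrist"; returns a dict with "img" (420x560x3 uint8, red, green, blue), "fx", "fy", "cx", "cy" (pixels), "rvec" (rotation vector, rad) and "tvec" (3), from world to camera coordinates, as OpenCV has them. Camera axes: x right, y down, z forward; pixel columns grow to the right and rows downward; lengths in m; the calibration is good to about 2 mm. The wrist camera is an equidistant fisheye: a pixel r from the principal point sees the ray r / f radians off the axis. A picture is of the moment at which its call begins. There is no depth.
- ctrl.finish_job(): hands the job in; it is judged then, once.
The state is a dict: "t": time; "q": joint angles; "dq": joint speeds; "effort": joint torques, N m; "tool_pos": TCP position; "tool_rot": TCP orientation; "contact_force": force on the tool from outside, world axes, zero at the start; "wrist_torque": the same for the moment, N m; "opening": finger opening in m; "grip_force": force on a finger pad.
Only numpy, scipy, OpenCV 4.12 (cv2) and the standard library are available. Lean on these libraries where they do the work, as an engineer would, in place of code of your own. Each camera call takes 0.05 s, during which the arm holds its last target. There are 200 camera calls.

## Working session

There is one attempt and no reset: what is moved stays moved. The work goes in short steps, Python scripts to look and compute and a tool call to move; the robot and the scene stay as the last step left them, time stands still between calls to the robot, and variables do not carry over. Pictures are saved under pics/ and viewed, at most 10 in all, crops included, and the job is handed in when it is done.

Besides the shell and the picture viewer there is one more tool, called after ">>>" as name(argument=value, ...) on one line, values as JSON. step_arm: Moves the arm, as the interface text tells. Its arguments: {"type":"object","properties":{"targets":{"type":"array"},"squeeze":{"type":"number"}},"required":["targets"]}

```bash
mkdir -p pics; cat > h.py <<'E'
import numpy as np, cv2
from scipy.spatial.transform import Rotation as R
from station import ctrl
def snap(n,f):
    d=ctrl.get_image(n); cv2.imwrite(f'pics/{f}.png',d['img'][...,::-1]); np.save(f'pics/{f}.npy',d,allow_pickle=True); return d
def load(f): return np.load(f'pics/{f}.npy',allow_pickle=True).item()
def ray(d,u,v):
    Rm=R.from_rotvec(np.ravel(d['rvec'])).as_matrix(); t=np.ravel(d['tvec'])
    return -Rm.T@t, Rm.T@np.array([(u-d['cx'])/d['fx'],(v-d['cy'])/d['fy'],1])
def onz(d,u,v,z):
    c,r=ray(d,u,v); return c+r*(z-c[2])/r[2]
def proj(d,p):
    p=R.from_rotvec(np.ravel(d['rvec'])).apply(p)+np.ravel(d['tvec']); return np.array([d['fx']*p[...,0]/p[...,2]+d['cx'],d['fy']*p[...,1]/p[...,2]+d['cy']]).T
E
python3 - <<'E'
from h import *
a=snap('top','t0'); b=snap('side','s0')
for d in(a,b): print(d['fx'],d['cx'],d['cy'],ray(d,280,210))
print(ctrl.get_obs())
E
```

```text
441.2726266455765 276.79225255617786 207.07538308305342 (array([ 0.38187585, -0.03343817,  1.30590084]), array([ 0.17435192, -0.01301077, -0.98464659]))
384.3046556525404 275.2258141117769 211.05572144214224 (array([0.37129948, 0.48515576, 0.69882098]), array([ 0.28853609, -0.651076  , -0.70214588]))
{'t': 0.1, 'q': array([ 1.11098376e+00,  5.33171042e-02,  1.61419058e+00,  1.11534669e-05,
        1.47601918e+00, -1.19002567e-01]), 'dq': array([-0.00070275, -0.00472968, -0.0016439 , -0.00030549, -0.00064318,
       -0.00125281]), 'effort': array([ 2.31330077e-04, -3.94896019e+01, -3.71366465e+01, -4.25569681e-05,
        3.83767619e-03,  2.36278095e-05]), 'tool_pos': array([0.20862611, 0.58849103, 0.20934949]), 'tool_rot': array([-5.32661992e-01, -3.09553426e+00,  2.90639936e-03]), 'contact_force': array([ 0.66461975, -0.05879452,  0.94105382]), 'wrist_torque': array([0.00814539, 0.02128649, 0.04019517]), 'grip_force': 0.0, 'opening': 0.08516276349259158}
```

View pics/t0.png

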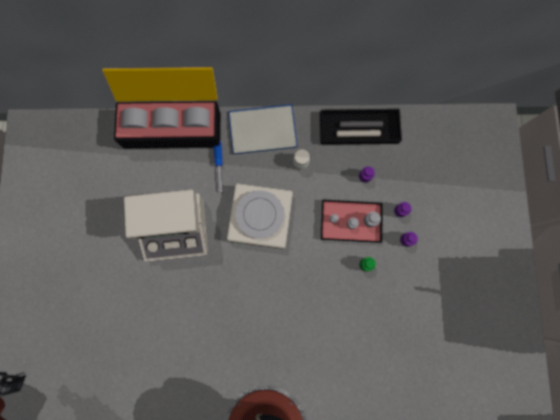

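View pics/s0.png

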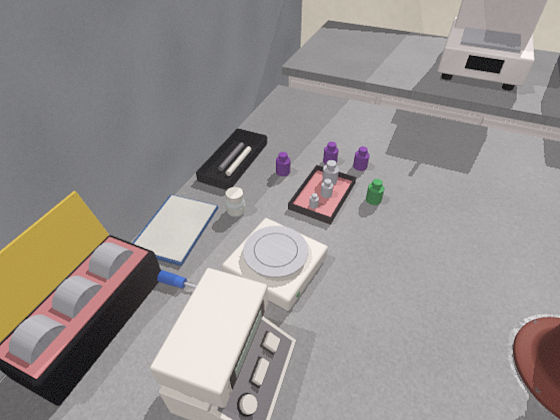

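The top view shows the terminal at about (165,225). Its keys are round (153,246), bar (172,244) and square (191,242). The pan is at (260,214) and the case at (352,221). The steel weights in the case are small (335,218), medium (353,223) and large (373,218). The purple ones at (367,174), (404,209) and (410,239) and the green one at (368,264) are look-alikes. The large weight is the biggest plain steel one, at (373,218). I'll confirm that in an enlarged crop and measure.

```bash
python3 - <<'E'
from h import *
d=load('t0'); im=d['img'][...,::-1].copy()
c1=cv2.resize(im[190:255,315:395],None,fx=5,fy=5,interpolation=cv2.INTER_CUBIC)
c2=cv2.resize(im[185:265,120:210],None,fx=4.4,fy=4.4,interpolation=cv2.INTER_CUBIC)
H=max(c1.shape[0],c2.shape[0]); o=np.zeros((H,800,3),np.uint8); o[:c1.shape[0],:400]=c1; o[:c2.shape[0],400:400+c2.shape[1]]=c2[:, :400]
cv2.imwrite('pics/crop1.png',o)
hsv=cv2.cvtColor(im,cv2.COLOR_BGR2HSV)
g=cv2.cvtColor(im,cv2.COLOR_BGR2GRAY)
def blobs(m,x0,y0,x1,y1,amin,zf,name):
    k=np.zeros_like(m);k[y0:y1,x0:x1]=m[y0:y1,x0:x1]
    n,l,s,c=cv2.connectedComponentsWithStats(k)
    for i in range(1,n):
        if s[i,4]>=amin:
            ct=cv2.findContours((l==i).astype(np.uint8),0,1)[0][0]; r=cv2.minAreaRect(ct)
            print(name,s[i,4],c[i].round(1),'rect',np.round(r[0],1),np.round(r[1],1),round(r[2],1),onz(d,*c[i],zf).round(4))
blobs((g>140).astype(np.uint8)*255,140,232,206,258,15,.0705,'key')
blobs((g<45).astype(np.uint8)*255,315,195,390,248,60,.022,'case')
blobs(((hsv[...,1]<70)&(g>80)).astype(np.uint8)*255,325,205,383,238,10,.072,'wt')
blobs((g>150).astype(np.uint8)*255,222,180,300,255,200,.048,'plat')
blobs((g>120).astype(np.uint8)*255,120,185,206,240,200,.186,'head')
E
```

```text
key 61 [151.  232.7] rect [154.3 232. ] [ 3.  29.2] 84.1 [0.5408 0.3143 0.0705]
key 39 [190.9 242.6] rect [191.  242.5] [5. 6.] 90.0 [0.5114 0.2014 0.0705]
key 38 [171.7 244.7] rect [171.5 244.5] [ 3. 11.] 90.0 [0.5061 0.2552 0.0705]
key 37 [152.3 246.7] rect [152. 247.] [6. 6.] 90.0 [0.5013 0.3091 0.0705]
wt 186 [373.  218.4] rect [373.  218.5] [15. 14.] 90.0 [ 0.5726 -0.3126  0.072 ]
wt 64 [333.9 217.9] rect [334. 218.] [8. 8.] 90.0 [ 0.5755 -0.2019  0.072 ]
wt 106 [353.  222.6] rect [353.  222.5] [11. 10.] 90.0 [ 0.5613 -0.2554  0.072 ]
plat 1147 [265.8 216.3] rect [259.8 215. ] [57.3 55.9] 7.8 [ 0.5867 -0.0089  0.048 ]
head 3299 [163.8 213. ] rect [164.5 214. ] [50. 81.] 90.0 [0.5766 0.2507 0.186 ]
```

View pics/crop1.png

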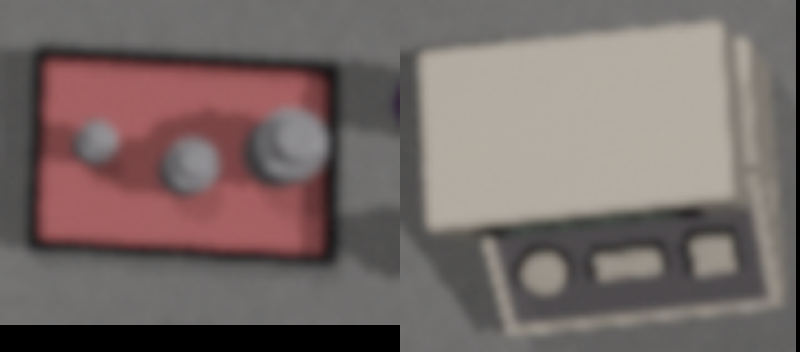

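The crop confirms it: the right-hand steel weight (373,218) is clearly the largest. The keys measure 54 mm apart in the order square, bar, round along +y, which matches the description. Next I'll work out the pressing pose.

```bash
cat >> h.py <<'E'
def go(pos,Rt):
    o=ctrl.get_obs(); R0=R.from_rotvec(o['tool_rot'])
    print('t',o['t'],'pos',o['tool_pos'].round(4),'travel',((np.array(pos)-o['tool_pos'])/.6).round(4),'ang',((Rt*R0.inv()).as_rotvec()/(np.pi/4)).round(4))
def mk(z,y):
    z=np.array(z)/np.linalg.norm(z); y=np.array(y)-np.dot(y,z)*z; y/=np.linalg.norm(y); return R.from_matrix(np.c_[np.cross(y,z),y,z])
row=np.array([-.0937,.9956,0]); xh=np.array([.9956,.0937,0]); s,c=np.sin(np.radians(38)),np.cos(np.radians(38))
n=-s*xh+c*np.array([0,0,1.])
K=dict(bar=np.array([.5061,.2552,.0705]),round=np.array([.5013,.3091,.0705]),square=np.array([.5114,.2014,.0705]))
E
python3 - <<'E'
from h import *
o=ctrl.get_obs(); print(R.from_rotvec(o['tool_rot']).as_matrix().round(3))
for y in (row,-row,np.cross(row,n),-np.cross(row,n)): go(K['bar']+.08*n,mk(-n,y))
d=load('t0'); print(onz(d,165,235,.186), n)
dy=load('s0')
for k in K: print(k,proj(d,K[k]),proj(dy,K[k]))
w=np.array([.5726,-.3126,.072]); print(proj(dy,w),proj(dy,np.array([.5867,0,.066])))
# pan ring: ellipse from edges
im=d['img'];g=cv2.cvtColor(im,cv2.COLOR_RGB2GRAY); m=((g>150)*255).astype(np.uint8)
sub=np.zeros_like(m);sub[180:255,222:300]=m[180:255,222:300]
cs,_=cv2.findContours(sub,cv2.RETR_LIST,1)
for q in cs:
    if len(q)>20: e=cv2.fitEllipse(q); print(np.round(e[0],1),np.round(e[1],1),onz(d,*e[0],.066).round(4))
cc=cv2.HoughCircles(cv2.GaussianBlur(cv2.resize(g[180:255,222:300],None,fx=4,fy=4,interpolation=2),(5,5),0),cv2.HOUGH_GRADIENT,1,20,param1=60,param2=30,minRadius=50,maxRadius=120)
if cc is not None:
  for q in cc[0][:5]: print(q/4, onz(d,222+q[0]/4,180+q[1]/4,.066).round(4))
E
```

```text
[[-0.942  0.334 -0.001]
 [ 0.334  0.942 -0.002]
 [ 0.    -0.002 -1.   ]]
t 0.1 pos [0.2086 0.5885 0.2093] travel [ 0.4141 -0.5632 -0.1263] ang [-0.1025 -0.8451  0.5336]
t 0.1 pos [0.2086 0.5885 0.2093] travel [ 0.4141 -0.5632 -0.1263] ang [ 1.1469 -0.1456 -3.2802]
t 0.1 pos [0.2086 0.5885 0.2093] travel [ 0.4141 -0.5632 -0.1263] ang [ 0.5484 -0.7044 -1.3906]
t 0.1 pos [0.2086 0.5885 0.2093] travel [ 0.4141 -0.5632 -0.1263] ang [-0.7853 -0.6124  2.4456]
[0.51955667 0.2458695  0.186     ] [-0.61295256 -0.05768748  0.78801075]
bar [171.65431464 244.72685865] [261.97257887 369.33921833]
round [152.31547078 246.71341859] [249.64046676 402.29276287]
square [190.92415046 242.56660157] [272.6816024  339.89779643]
[332.59700732 163.35664821] [279.89868945 246.41956244]
[258.3 214.9] [58.8 67.2] [0.588  0.0121 0.066 ]
```

>>> step_arm(targets=[{"travel":[0.1,-0.15,-0.03],"angular":[-0.02,-0.17,0.107],"gripper":0},{"travel":[0.15,-0.22,-0.06],"angular":[-0.04,-0.34,0.213],"gripper":0},{"travel":[0.22,-0.3,-0.08],"angular":[-0.06,-0.51,0.32],"gripper":0},{"travel":[0.28,-0.38,-0.1],"angular":[-0.08,-0.68,0.427],"gripper":0},{"travel":[0.34,-0.46,-0.12],"angular":[-0.1,-0.845,0.534],"gripper":0},{"travel":[0.41,-0.56,-0.126],"angular":[-0.1025,-0.845,0.534],"gripper":0},{"travel":[0.41,-0.56,-0.126],"angular":[-0.1025,-0.845,0.534],"gripper":0},{"travel":[0.41,-0.56,-0.126],"angular":[-0.1025,-0.845,0.534],"gripper":0},{"travel":[0.41,-0.56,-0.126],"angular":[-0.1025,-0.845,0.534],"gripper":0},{"travel":[0.41,-0.56,-0.126],"angular":[-0.1025,-0.845,0.534],"gripper":0}])

```text
t: 1.1
tool_pos: [0.4556, 0.2498, 0.1337]
tool_rot: [-0.111, 2.477, 0.039]
contact_force: [-0.1, -0.5, 0.3]
opening: 0.0003
grip_force: 0.0
```

```bash
python3 - <<'E'
from h import *
w=snap('wrist','w1')
go(K['bar']+.02*n,mk(-n,row)); o=ctrl.get_obs(); print(o['q'].round(2),o['opening'],o['contact_force'])
E
```

```text
t 1.15 pos [0.4551 0.2513 0.1341] travel [ 0.0645  0.0046 -0.0798] ang [-0.0016 -0.0012  0.0031]
[ 0.5  -0.55  2.35 -0.37  0.76 -0.97] -3.571138423926887e-05 [-0.97398988  0.2581417   0.10623489]
```

View pics/w1.png

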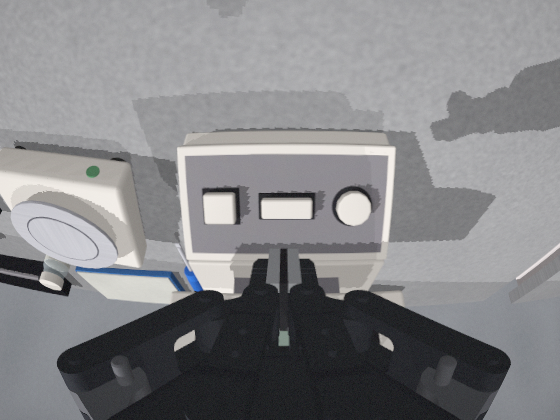

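The wrist view shows square (220,207), bar (287,208) and round (353,207), with the shut tip lined up on the bar at (284,252). I'm pressing the bar now.

>>> step_arm(targets=[{"travel":[0.036,0.0025,-0.045],"angular":[0,0,0],"gripper":0},{"travel":[0.073,0.005,-0.09],"angular":[0,0,0],"gripper":0},{"travel":[0.073,0.005,-0.09],"angular":[0,0,0],"gripper":0},{"travel":[0.08,0.0055,-0.099],"angular":[0,0,0],"gripper":0},{"travel":[0.085,0.006,-0.105],"angular":[0,0,0],"gripper":0},{"travel":[0.089,0.0065,-0.11],"angular":[0,0,0],"gripper":0},{"travel":[0.0915,0.007,-0.113],"angular":[0,0,0],"gripper":0},{"travel":[0.0915,0.007,-0.113],"angular":[0,0,0],"gripper":0}])

```text
t: 1.95
tool_pos: [0.51, 0.2575, 0.0678]
tool_rot: [-0.118, 2.475, 0.043]
contact_force: [0.1, 0.1, -0.5]
opening: -0.0001
grip_force: 0.0
```

```bash
cat > p.py <<'E'
import sys
from h import *
k=sys.argv[1]; o=ctrl.get_obs(); p=o['tool_pos']-K[k]
print('t',o['t'],'height over face %.4f'%(p@n),'row %.4f'%(p@row),'slope %.4f'%(p@np.cross(row,n)),'F.n %.2f'%(o['contact_force']@n),o['contact_force'].round(2))
E
python3 p.py bar
```

```text
t 1.95 height over face -0.0046 row 0.0020 slope 0.0016 F.n -0.47 [ 0.11  0.15 -0.5 ]
```

>>> step_arm(targets=[{"travel":[0.002,0,-0.0026],"angular":[0,0,0],"gripper":0},{"travel":[0.003,0,-0.004],"angular":[0,0,0],"gripper":0},{"travel":[0.003,0,-0.004],"angular":[0,0,0],"gripper":0}])

```text
t: 2.25
tool_pos: [0.5116, 0.2572, 0.0647]
tool_rot: [-0.117, 2.476, 0.042]
contact_force: [0.5, 0.2, 0.6]
opening: 0.0001
grip_force: 0.0
```

```bash
python3 p.py bar
```

```text
t 2.25 height over face -0.0081 row 0.0014 slope 0.0009 F.n 0.21 [0.47 0.2  0.64]
```

```bash
python3 - <<'E'
from h import *
w=snap('wrist','w2'); s=snap('side','s2')
a=cv2.resize(w['img'][130:300,200:380],(400,378),interpolation=2); b=cv2.resize(s['img'][300:420,200:330],(400,370),interpolation=2)
o=np.zeros((378,800,3),np.uint8);o[:,:400]=a;o[:370,400:]=b; cv2.imwrite('pics/c2.png',o[...,::-1])
E
```

```text
(no output)
```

View pics/c2.png

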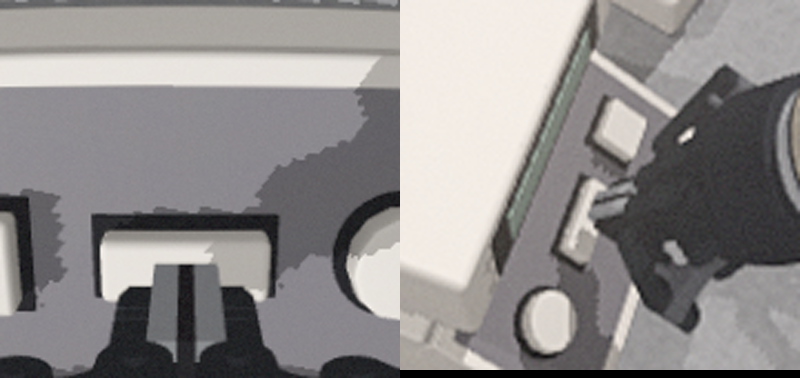

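The tip sits over the middle of the bar key, with almost no force yet. I'll keep pressing in small steps.

>>> step_arm(targets=[{"travel":[0.002,0,-0.0026],"angular":[0,0,0],"gripper":0},{"travel":[0.002,0,-0.0026],"angular":[0,0,0],"gripper":0}])

```text
t: 2.55
tool_pos: [0.5128, 0.2572, 0.0629]
tool_rot: [-0.117, 2.476, 0.042]
contact_force: [-1.3, -0.0, 0.8]
opening: -0.0003
grip_force: 0.0
```

```bash
python3 p.py bar
```

```text
t 2.55 height over face -0.0102 row 0.0013 slope 0.0008 F.n 1.42 [-1.31 -0.    0.78]
```

>>> step_arm(targets=[{"travel":[0.002,0,-0.0026],"angular":[0,0,0],"gripper":0},{"travel":[0.002,0,-0.0026],"angular":[0,0,0],"gripper":0}])

```text
t: 2.75
tool_pos: [0.514, 0.2571, 0.0613]
tool_rot: [-0.117, 2.476, 0.042]
contact_force: [-0.5, -0.3, 0.3]
opening: 0.0002
grip_force: 0.0
```

```bash
python3 p.py bar
```

```text
t 2.75 height over face -0.0122 row 0.0012 slope 0.0006 F.n 0.60 [-0.53 -0.26  0.33]
```

>>> step_arm(targets=[{"travel":[0.001,0,-0.0013],"angular":[0,0,0],"gripper":0},{"travel":[0.002,0,-0.0026],"angular":[0,0,0],"gripper":0},{"travel":[0.002,0,-0.0026],"angular":[0,0,0],"gripper":0}])

```text
t: 3.05
tool_pos: [0.5152, 0.2572, 0.0598]
tool_rot: [-0.117, 2.476, 0.042]
contact_force: [-0.2, -1.0, 0.2]
opening: 0.0002
grip_force: 0.0
```

```bash
python3 p.py bar
```

```text
t 3.05 height over face -0.0141 row 0.0011 slope 0.0007 F.n 0.37 [-0.19 -0.95  0.25]
```

>>> step_arm(targets=[{"travel":[0.001,0,-0.0013],"angular":[0,0,0],"gripper":0},{"travel":[0.002,0,-0.0026],"angular":[0,0,0],"gripper":0},{"travel":[0.002,0,-0.0026],"angular":[0,0,0],"gripper":0}])

```text
t: 3.35
tool_pos: [0.5164, 0.2572, 0.0583]
tool_rot: [-0.117, 2.476, 0.042]
contact_force: [0.1, 1.2, 0.3]
opening: 0.0
grip_force: 0.0
```

```bash
python3 p.py bar; python3 - <<'E'
from h import *
w=snap('wrist','w3'); s=snap('side','s3')
a=cv2.resize(w['img'][130:300,200:380],(400,378),interpolation=2); b=cv2.resize(s['img'][300:420,200:330],(400,370),interpolation=2)
o=np.zeros((378,800,3),np.uint8);o[:,:400]=a;o[:370,400:]=b; cv2.imwrite('pics/c3.png',o[...,::-1])
E
```

```text
t 3.35 height over face -0.0160 row 0.0010 slope 0.0007 F.n 0.07 [0.12 1.17 0.27]
```

View pics/c3.png

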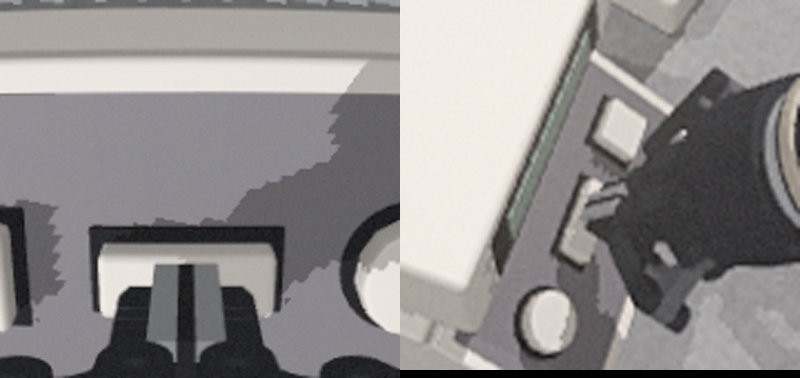

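The fingertips still sit over the bar key and there is no contact force. I'll triangulate the keys across several views before going any further.

```bash
cat >> h.py <<'E'
def fray(d,u,v):
    Rm=R.from_rotvec(np.ravel(d['rvec'])).as_matrix(); t=np.ravel(d['tvec'])
    x,y=(u-d['cx'])/d['fx'],(v-d['cy'])/d['fy']; th=np.hypot(x,y); k=np.sin(th)/max(th,1e-9)
    return -Rm.T@t, Rm.T@np.array([x*k,y*k,np.cos(th)])
def fproj(d,p):
    p=R.from_rotvec(np.ravel(d['rvec'])).apply(p)+np.ravel(d['tvec']); r=np.linalg.norm(p[:2]); th=np.arctan2(r,p[2])
    return np.array([d['cx']+d['fx']*th*p[0]/r,d['cy']+d['fy']*th*p[1]/r])
def tri(rs):
    A=0;b=0
    for c,v in rs:
        v=v/np.linalg.norm(v);P=np.eye(3)-np.outer(v,v);A=A+P;b=b+P@c
    x=np.linalg.solve(A,b); return x,[np.linalg.norm(np.cross(x-c,v/np.linalg.norm(v))) for c,v in rs]
E
python3 - <<'E'
from h import *
t,s,w=load('t0'),load('s0'),load('w1')
def bl(d,x0,y0,x1,y1,th,lo,hi):
    g=cv2.cvtColor(d['img'],cv2.COLOR_RGB2GRAY)[y0:y1,x0:x1]; n_,l,st,c=cv2.connectedComponentsWithStats((g>th).astype(np.uint8))
    return [(st[i,:].tolist(),(c[i]+[x0,y0]).round(1)) for i in range(1,n_) if lo<st[i,4]<hi]
print(bl(w,190,170,390,240,170,300,3000)); print(bl(s,235,325,290,418,170,60,600))
T=dict(bar=(171.7,244.7),round=(152.3,246.7),square=(190.9,242.6))
W=dict(bar=(287,208),round=(353,207),square=(220,207)); S=dict(bar=(260,372),round=(249,404),square=(271,341))
for k in T:
    for nm,rs in(('tw',[ray(t,*T[k]),fray(w,*W[k])]),('ts',[ray(t,*T[k]),ray(s,*S[k])]),('tws',[ray(t,*T[k]),fray(w,*W[k]),ray(s,*S[k])])):
        x,e=tri(rs); print(k,nm,x.round(4),np.round(e,4))
for f in('w1','w3'):
    d=load(f); print(f,-R.from_rotvec(np.ravel(d['rvec'])).inv().apply(np.ravel(d['tvec'])),fproj(d,K['bar']))
o=ctrl.get_obs(); print(o['tool_pos'],fproj(load('w3'),o['tool_pos']),proj(load('s3'),o['tool_pos']))
E
```

```text
[([192, 0, 8, 70, 374], array([386.5, 210.2])), ([147, 23, 34, 33, 883], array([353.5, 208.7])), ([13, 25, 31, 29, 858], array([218.3, 208.9])), ([71, 30, 51, 19, 945], array([286.2, 208.9]))]
[([0, 0, 16, 37, 309], array([239.9, 337.2])), ([35, 0, 20, 14, 72], array([280.5, 330.7])), ([30, 7, 15, 19, 181], array([272., 341.])), ([32, 25, 23, 68, 232], array([278.6, 386. ])), ([18, 33, 16, 26, 234], array([260.8, 370.6])), ([6, 69, 16, 20, 241], array([248.9, 403.6]))]
bar tw [0.5066 0.2571 0.068 ] [0.0014 0.0014]
bar ts [0.508  0.2573 0.062 ] [0.001 0.001]
bar tws [0.5076 0.2579 0.0664] [0.002  0.0011 0.0012]
round tw [0.5016 0.3105 0.0675] [0.0005 0.0005]
round ts [0.5019 0.3104 0.0659] [0.0001 0.0001]
round tws [0.5017 0.3107 0.0673] [0.0006 0.0005 0.0002]
square tw [0.5122 0.2036 0.0662] [0.0013 0.0013]
square ts [0.5129 0.2025 0.0665] [0.0012 0.0012]
square tws [0.513  0.2033 0.0663] [0.0015 0.0015 0.0013]
w1 [0.30080271 0.23668321 0.21984514] [283.07031426 209.65897121]
w3 [0.36157413 0.24315012 0.14426748] [279.36645538 260.15331739]
[0.5163982  0.25724314 0.05844202] [281.59444767 249.14340129] [256.12738627 370.98006531]
```

```bash
python3 - <<'E'
from h import *
o=ctrl.get_obs(); p=o['tool_pos']; s=load('s3'); t=snap('top','t3'); ax=R.from_rotvec(o['tool_rot']).as_matrix()[:,2]
def crop(d,x,y,w,pts):
    k=400//w; im=cv2.resize(d['img'][y:y+w,x:x+w],(w*k,w*k),interpolation=2)
    for q in pts:
        u=proj(d,q); cv2.circle(im,tuple(((u-[x,y]+.5)*k).astype(int).tolist()),2,(255,0,0),-1)
    return im
pts=[p,p-.02*ax,p-.04*ax]
a=crop(s,225,330,57,pts); b=crop(t,140,215,50,pts)
O=np.zeros((400,800,3),np.uint8);O[:a.shape[0],:a.shape[1]]=a;O[:b.shape[0],400:400+b.shape[1]]=b; cv2.imwrite('pics/c4.png',O[...,::-1])
print(o['contact_force'],ax,n)
E
```

```text
[-0.47294816  0.68808757  0.21223921] [ 0.61287596  0.05968006 -0.78792217] [-0.61295256 -0.05768748  0.78801075]
```

View pics/c4.png

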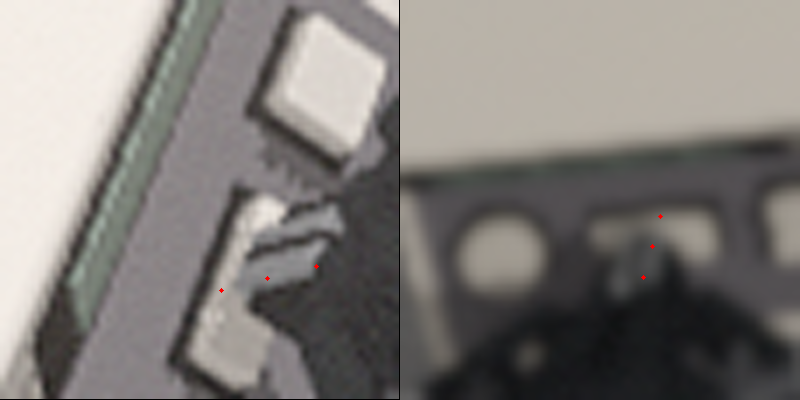

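```bash
python3 - <<'E'
from h import *
t,s,w=load('t3'),load('s3'),load('w3'); p=ctrl.get_obs()['tool_pos']
a=ray(t,169.6,243.5);b=ray(s,260.7,367.4);c=fray(w,283.5,249.2)
for r in([a,b],[a,c],[b,c],[a,b,c]): x,e=tri(r); print(x.round(4),np.round(e,4),'rel tcp: n %.4f row %.4f slope %.4f'%((x-p)@n,(x-p)@row,(x-p)@np.cross(row,n)))
# keys by w3 + top/side: round & slot corner
for k,(u,v) in dict(bar=(171.7,244.7)).items():
    x,e=tri([ray(load('t0'),u,v),fray(load('w3'),284.6,255.)]); print(k,x,e)
E
```

```text
[0.5075 0.2579 0.083 ] [0.0008 0.0008] rel tcp: n 0.0247 row 0.0015 slope 0.0082
[0.5103 0.2602 0.0625] [0.0026 0.0026] rel tcp: n 0.0067 row 0.0036 slope -0.0021
[0.5094 0.2544 0.0642] [0.0035 0.0035] rel tcp: n 0.0090 row -0.0022 slope -0.0021
[0.509  0.2572 0.0666] [0.0048 0.0052 0.0036] rel tcp: n 0.0109 row 0.0006 slope -0.0008
bar [0.50657553 0.25691762 0.06695991] [np.float64(0.0009901847447082977), np.float64(0.0009901847447083248)]
```

The cameras put the real fingertips about 10 mm short of the reported TCP, so they are only now at the key's face. I'll continue in small steps until the force rises.

>>> step_arm(targets=[{"travel":[0.001,0,-0.0013],"angular":[0,0,0],"gripper":0},{"travel":[0.002,0,-0.0026],"angular":[0,0,0],"gripper":0},{"travel":[0.002,0,-0.0026],"angular":[0,0,0],"gripper":0}])

```text
t: 3.8
tool_pos: [0.5175, 0.2572, 0.0567]
tool_rot: [-0.117, 2.476, 0.042]
contact_force: [-0.3, -0.4, 0.0]
opening: 0.0004
grip_force: 0.0
```

```bash
python3 p.py bar
```

```text
t 3.8 height over face -0.0180 row 0.0009 slope 0.0006 F.n 0.22 [-0.31 -0.41  0.  ]
```

>>> step_arm(targets=[{"travel":[0.001,0,-0.0013],"angular":[0,0,0],"gripper":0},{"travel":[0.002,0,-0.0026],"angular":[0,0,0],"gripper":0},{"travel":[0.002,0,-0.0026],"angular":[0,0,0],"gripper":0}])

```text
t: 4.1
tool_pos: [0.5188, 0.2572, 0.0551]
tool_rot: [-0.117, 2.476, 0.042]
contact_force: [-0.6, -0.1, -0.5]
opening: 0.0004
grip_force: 0.0
```

```bash
python3 p.py bar
```

```text
t 4.1 height over face -0.0200 row 0.0008 slope 0.0006 F.n 0.03 [-0.63 -0.1  -0.46]
```

>>> step_arm(targets=[{"travel":[0.001,0,-0.0013],"angular":[0,0,0],"gripper":0},{"travel":[0.002,0,-0.0026],"angular":[0,0,0],"gripper":0},{"travel":[0.002,0,-0.0026],"angular":[0,0,0],"gripper":0}])

```text
t: 4.4
tool_pos: [0.52, 0.2573, 0.0538]
tool_rot: [-0.117, 2.476, 0.042]
contact_force: [-2.3, -0.2, 1.1]
opening: 0.0002
grip_force: 1.0
```

```bash
python3 p.py bar
```

```text
t 4.4 height over face -0.0218 row 0.0008 slope 0.0008 F.n 2.33 [-2.33 -0.22  1.13]
```

>>> step_arm(targets=[{"travel":[0.001,0,-0.0013],"angular":[0,0,0],"gripper":0},{"travel":[0.002,0,-0.0026],"angular":[0,0,0],"gripper":0},{"travel":[0.002,0,-0.0026],"angular":[0,0,0],"gripper":0}])

```text
t: 4.7
tool_pos: [0.5213, 0.2574, 0.0523]
tool_rot: [-0.118, 2.476, 0.043]
contact_force: [-2.4, 0.3, 2.0]
opening: 0.0
grip_force: 1.6
```

```bash
python3 p.py bar
```

```text
t 4.7 height over face -0.0238 row 0.0008 slope 0.0009 F.n 3.03 [-2.45  0.25  1.96]
```

>>> step_arm(targets=[{"travel":[0.001,0,-0.0013],"angular":[0,0,0],"gripper":0},{"travel":[0.002,0,-0.0026],"angular":[0,0,0],"gripper":0},{"travel":[0.002,0,-0.0026],"angular":[0,0,0],"gripper":0}])

```text
t: 5.0
tool_pos: [0.5225, 0.2575, 0.0508]
tool_rot: [-0.118, 2.476, 0.043]
contact_force: [-3.8, 1.8, 3.5]
opening: 0.0
grip_force: 2.1
```

```bash
python3 p.py bar
```

```text
t 5.0 height over face -0.0257 row 0.0008 slope 0.0009 F.n 5.04 [-3.83  1.84  3.54]
```

The key is now moving: 2.3, then 3.0, then 5.0 N over 4 mm. I'll go to the stop and hold.

>>> step_arm(targets=[{"travel":[0.001,0,-0.0013],"angular":[0,0,0],"gripper":0},{"travel":[0.002,0,-0.0026],"angular":[0,0,0],"gripper":0},{"travel":[0.0025,0,-0.0033],"angular":[0,0,0],"gripper":0},{"travel":[0.0025,0,-0.0033],"angular":[0,0,0],"gripper":0}])

```text
t: 5.4
tool_pos: [0.5234, 0.2576, 0.0497]
tool_rot: [-0.117, 2.476, 0.042]
contact_force: [-23.0, -1.8, 20.5]
opening: 0.0002
grip_force: 15.3
```

```bash
python3 p.py bar
```

```text
t 5.4 height over face -0.0271 row 0.0008 slope 0.0009 F.n 30.37 [-22.99  -1.83  20.53]
```

>>> step_arm(targets=[{"travel":[0.0005,0,-0.0007],"angular":[0,0,0],"gripper":0},{"travel":[0.001,0,-0.0013],"angular":[0,0,0],"gripper":0},{"travel":[0.001,0,-0.0013],"angular":[0,0,0],"gripper":0}])

```text
t: 5.7
tool_pos: [0.5236, 0.2576, 0.0495]
tool_rot: [-0.117, 2.477, 0.041]
contact_force: [-36.1, -3.2, 31.0]
opening: 0.0002
grip_force: 23.5
```

```bash
python3 p.py bar
```

```text
t 5.7 height over face -0.0274 row 0.0007 slope 0.0009 F.n 46.75 [-36.08  -3.22  31.02]
```

The bar key is home: the force rose steeply at the stop. I'll release it and move over the round key.

>>> step_arm(targets=[{"travel":[-0.01,-0.001,0.013],"angular":[0,0,0],"gripper":0},{"travel":[-0.031,-0.003,0.0394],"angular":[0,0,0],"gripper":0},{"travel":[-0.031,-0.003,0.0394],"angular":[0,0,0],"gripper":0},{"travel":[-0.035,0.042,0.0394],"angular":[0,0,0],"gripper":0},{"travel":[-0.039,0.086,0.0394],"angular":[0,0,0],"gripper":0},{"travel":[-0.039,0.086,0.0394],"angular":[0,0,0],"gripper":0},{"travel":[-0.039,0.086,0.0394],"angular":[0,0,0],"gripper":0}])

```text
t: 6.4
tool_pos: [0.5009, 0.3087, 0.0705]
tool_rot: [-0.119, 2.477, 0.041]
contact_force: [0.9, 0.1, 0.3]
opening: -0.0002
grip_force: 0.0
```

```bash
python3 p.py round
```

```text
t 6.4 height over face 0.0002 row -0.0003 slope -0.0003 F.n -0.38 [0.95 0.14 0.26]
```

>>> step_arm(targets=[{"travel":[0.01,0.001,-0.013],"angular":[0,0,0],"gripper":0},{"travel":[0.018,0.0017,-0.023],"angular":[0,0,0],"gripper":0},{"travel":[0.0215,0.002,-0.0276],"angular":[0,0,0],"gripper":0},{"travel":[0.0235,0.0022,-0.0302],"angular":[0,0,0],"gripper":0},{"travel":[0.0255,0.0024,-0.0328],"angular":[0,0,0],"gripper":0},{"travel":[0.027,0.0026,-0.0347],"angular":[0,0,0],"gripper":0},{"travel":[0.028,0.0027,-0.036],"angular":[0,0,0],"gripper":0},{"travel":[0.028,0.0027,-0.036],"angular":[0,0,0],"gripper":0}])

```text
t: 7.2
tool_pos: [0.5177, 0.3101, 0.0497]
tool_rot: [-0.117, 2.477, 0.041]
contact_force: [-3.7, -3.1, 2.9]
opening: -0.0001
grip_force: 2.4
```

```bash
python3 p.py round
```

```text
t 7.2 height over face -0.0265 row -0.0006 slope 0.0001 F.n 4.70 [-3.66 -3.07  2.89]
```

Nearly at the stop. A little more.

>>> step_arm(targets=[{"travel":[0.001,0,-0.0013],"angular":[0,0,0],"gripper":0},{"travel":[0.0015,0,-0.002],"angular":[0,0,0],"gripper":0},{"travel":[0.0015,0,-0.002],"angular":[0,0,0],"gripper":0}])

```text
t: 7.5
tool_pos: [0.518, 0.3102, 0.0495]
tool_rot: [-0.117, 2.477, 0.04]
contact_force: [-18.5, -7.5, 16.0]
opening: -0.0005
grip_force: 12.3
```

```bash
python3 p.py round
```

```text
t 7.5 height over face -0.0269 row -0.0005 slope 0.0002 F.n 24.37 [-18.53  -7.54  15.96]
```

The round key is home. I'll hold briefly, release and back off.

>>> step_arm(targets=[{"travel":[0,0,0],"angular":[0,0,0],"gripper":0},{"travel":[-0.03,-0.003,0.039],"angular":[0,0,0],"gripper":0},{"travel":[-0.07,-0.006,0.09],"angular":[0,0,0],"gripper":0},{"travel":[-0.1,-0.05,0.16],"angular":[0,0,0],"gripper":0.5},{"travel":[-0.1,-0.12,0.23],"angular":[0,0,0],"gripper":0.5},{"travel":[-0.1,-0.2,0.27],"angular":[0,0,0],"gripper":0.5},{"travel":[-0.1,-0.28,0.27],"angular":[0,0,0],"gripper":0.5},{"travel":[-0.1,-0.36,0.27],"angular":[0,0,0],"gripper":0.5},{"travel":[-0.1,-0.44,0.27],"angular":[0,0,0],"gripper":0.5},{"travel":[-0.1,-0.44,0.27],"angular":[0,0,0],"gripper":0.5}])

```text
t: 8.5
tool_pos: [0.4596, 0.0394, 0.2125]
tool_rot: [-0.103, 2.471, 0.034]
contact_force: [0.1, 0.5, -0.7]
opening: 0.0425
grip_force: 0.0
```

```bash
python3 - <<'E'
from h import *
o=ctrl.get_obs(); print(o['q'].round(2),o['opening'],o['contact_force'].round(1))
cx=[.998,-.061,0]; 
for y in(cx,[-cx[0],-cx[1],0]): go([.577,-.318,.20],mk([0,0,-1],y))
# keys sprung back? compare t0 with now
t=snap('top','t5'); g=cv2.cvtColor(t['img'],cv2.COLOR_RGB2GRAY)[232:258,140:206]; n_,l,st,c=cv2.connectedComponentsWithStats((g>140).astype(np.uint8))
print([(st[i,4],(c[i]+[140,232]).round(1)) for i in range(1,n_) if st[i,4]>14])
E
```

```text
[-0.18 -0.97  2.43  0.19  1.03 -1.88] 0.04252769956367324 [ 0.1  0.5 -0.7]
t 8.5 pos [0.4596 0.0394 0.2125] travel [ 0.1956 -0.5957 -0.0208] ang [ 0.6735  0.6858 -2.0929]
t 8.5 pos [0.4596 0.0394 0.2125] travel [ 0.1956 -0.5957 -0.0208] ang [-0.6602  0.6484  1.7435]
[(np.int32(70), array([151.5, 232.8])), (np.int32(45), array([203.3, 242.6])), (np.int32(46), array([190.6, 242.7])), (np.int32(46), array([171.7, 244.9])), (np.int32(47), array([152.4, 246.8]))]
```

>>> step_arm(targets=[{"travel":[0.03,-0.08,0],"angular":[0.05,0.05,-0.155],"gripper":0.7},{"travel":[0.06,-0.16,0],"angular":[0.1,0.1,-0.31],"gripper":0.7},{"travel":[0.09,-0.24,0],"angular":[0.15,0.153,-0.465],"gripper":0.7},{"travel":[0.12,-0.32,0],"angular":[0.2,0.204,-0.62],"gripper":0.7},{"travel":[0.15,-0.4,0],"angular":[0.25,0.255,-0.775],"gripper":0.7},{"travel":[0.17,-0.48,0],"angular":[0.303,0.309,-0.942],"gripper":0.7},{"travel":[0.195,-0.56,-0.01],"angular":[0.303,0.309,-0.942],"gripper":0.7},{"travel":[0.195,-0.595,-0.02],"angular":[0.303,0.309,-0.942],"gripper":0.7},{"travel":[0.195,-0.595,-0.02],"angular":[0.303,0.309,-0.942],"gripper":0.7}])

```text
t: 9.45
tool_pos: [0.5766, -0.3123, 0.197]
tool_rot: [0.949, 2.575, 0.034]
contact_force: [-0.9, 0.3, -0.4]
opening: 0.0596
grip_force: 0.0
```

```bash
python3 -c "
from h import *
go([.577,-.318,.20],mk([0,0,-1],[.998,-.061,0]));print(ctrl.get_obs()['q'].round(2))"
```

```text
t 9.45 pos [ 0.5766 -0.3123  0.197 ] travel [ 0.0007 -0.0096  0.005 ] ang [ 0.3597  0.3829 -1.1626]
[-0.68 -0.12  1.84  0.17  1.05 -1.6 ]
```

>>> step_arm(targets=[{"travel":[0,-0.008,0],"angular":[0.05,0.055,-0.165],"gripper":0.7},{"travel":[0,-0.008,0.005],"angular":[0.1,0.11,-0.33],"gripper":0.7},{"travel":[0,-0.008,0.005],"angular":[0.15,0.165,-0.495],"gripper":0.7},{"travel":[0,-0.008,0.005],"angular":[0.2,0.215,-0.66],"gripper":0.7},{"travel":[0,-0.008,0.005],"angular":[0.25,0.27,-0.825],"gripper":0.7},{"travel":[0,-0.008,0.005],"angular":[0.3,0.32,-0.98],"gripper":0.7},{"travel":[0,-0.008,0.005],"angular":[0.3,0.32,-0.98],"gripper":0.7}])

```text
t: 10.15
tool_pos: [0.5777, -0.3139, 0.2021]
tool_rot: [2.075, 2.264, 0.004]
contact_force: [0.6, 0.0, 0.5]
opening: 0.0595
grip_force: 0.0
```

```bash
python3 -c "
from h import *
go([.577,-.318,.20],mk([0,0,-1],[.998,-.061,0]));print(ctrl.get_obs()['q'].round(2))"
```

```text
t 10.15 pos [ 0.5777 -0.3139  0.2021] travel [-0.0011 -0.0069 -0.0034] ang [ 0.0631  0.064  -0.1883]
[-0.61  0.09  1.59 -0.01  1.39 -0.69]
```

>>> step_arm(targets=[{"travel":[0,-0.007,0],"angular":[0.063,0.064,-0.188],"gripper":0.7},{"travel":[0,-0.007,0],"angular":[0.063,0.064,-0.188],"gripper":0.7},{"travel":[0,-0.007,0],"angular":[0.063,0.064,-0.188],"gripper":0.7},{"travel":[0,-0.007,0],"angular":[0.063,0.064,-0.188],"gripper":0.7}])

```text
t: 10.55
tool_pos: [0.5757, -0.3188, 0.2017]
tool_rot: [-2.287, -2.153, 0.0]
contact_force: [-0.3, -0.6, 1.0]
opening: 0.0598
grip_force: 0.0
```

```bash
python3 - <<'E'
from h import *
w=snap('wrist','w6'); s=snap('side','s6'); go([.577,-.318,.20],mk([0,0,-1],[.998,-.061,0]))
p=ctrl.get_obs()['tool_pos']
def mark(d,x,y,wd,ht,pr):
    im=cv2.resize(d['img'][y:y+ht,x:x+wd],(400,400*ht//wd),interpolation=2);k=400/wd
    for q in (p,p+[0,0,.02],p+[0,0,.04],np.array([.577,-.318,.072]),np.array([.577,-.318,.008])):
        u=(pr(d,q)-[x,y]+.5)*k; cv2.circle(im,tuple(u.astype(int).tolist()),2,(255,255,0),-1)
    return im
a=mark(w,0,0,560,420,fproj); b=mark(s,280,60,110,160,proj)
O=np.zeros((590,800,3),np.uint8);O[:a.shape[0],:400]=a;O[:b.shape[0],400:]=b; cv2.imwrite('pics/c6.png',O[...,::-1])
E
```

```text
t 10.65 pos [ 0.5756 -0.319   0.2018] travel [ 0.0023  0.0016 -0.0031] ang [-0.0003 -0.0005  0.0009]
```

View pics/c6.png

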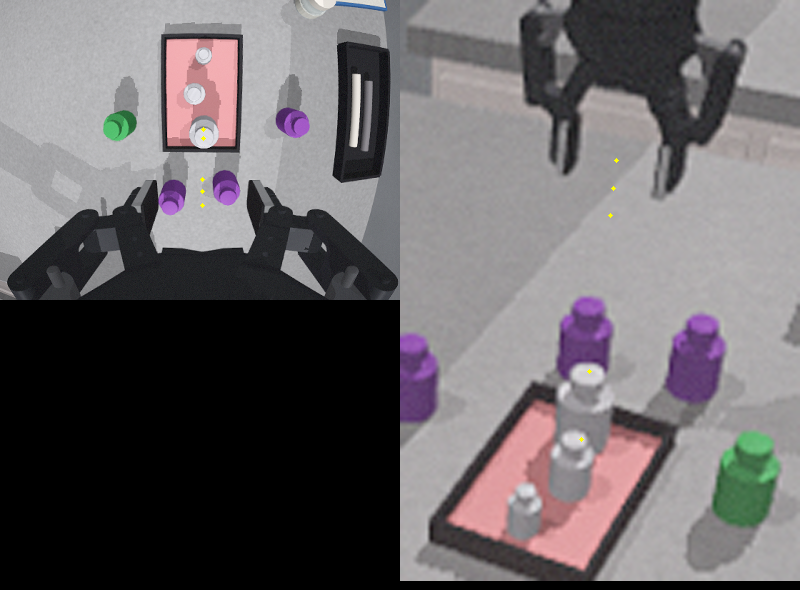

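In the side view the finger midpoint sits about 25 mm behind the marked TCP, of which about 7 mm is from being open. That matches the roughly 17 mm offset along the tool found at the keys. The large weight lies under the gripper, with its knob at about (332,162) in the side image. I'll refine its position.

```bash
python3 - <<'E'
from h import *
t,s,w=load('t0'),load('s6'),load('w6')
def blob(d,x0,y0,x1,y1):
    h=cv2.cvtColor(d['img'],cv2.COLOR_RGB2HSV)[y0:y1,x0:x1]; m=((h[...,1]<60)&(h[...,2]>110)).astype(np.uint8)
    n_,l,st,c=cv2.connectedComponentsWithStats(m); i=1+np.argmax(st[1:,4]); return st[i]+[x0,y0,0,0,0],(c[i]+[x0,y0]).round(1)
print('top',blob(t,360,200,386,236)); print('wrist',blob(w,262,155,310,208)); print('side',blob(s,320,155,343,187))
for q in[(373.6,215),(373.,218.4)]:
    print(onz(t,*q,.072).round(4),onz(t,*q,.035).round(4))
x,e=tri([ray(t,373.6,215.5),ray(s,331.7,162.4)]);print(x.round(4),e)
def outline(c):
    a=np.linspace(0,2*np.pi,60); P=[]
    for r,z in((.021,.008),(.021,.053),(.013,.072)): P.append(np.c_[c[0]+r*np.cos(a),c[1]+r*np.sin(a),0*a+z])
    return np.vstack(P)
for c in((.577,-.318),(.574,-.316)):
    for d in(t,s): u=proj(d,outline(c)); print(c,u.min(0).round(1),u.max(0).round(1))
    u=np.array([fproj(w,q) for q in outline(c)]); print('w',u.min(0).round(1),u.max(0).round(1))
E
```

```text
top (array([367, 212,  13,  14, 126]), array([374.1, 218.1]))
wrist (array([ 265,  161,   42,   47, 1546]), array([285.1, 184.8]))
side (array([320, 155,  23,  32, 510]), array([330.9, 170.5]))
[ 0.5823 -0.3149  0.072 ] [ 0.5883 -0.3234  0.035 ]
[ 0.5725 -0.3127  0.072 ] [ 0.5783 -0.3211  0.035 ]
[ 0.5784 -0.3151  0.0724] [np.float64(0.0023899473735590477), np.float64(0.002389947373558872)]
(0.577, -0.318) [363.  210.7] [380.6 227.2]
(0.577, -0.318) [321.9 158.8] [338.9 185.2]
w [263.2 162.1] [305.8 210. ]
(0.574, -0.316) [362.3 211.7] [380.  228.2]
(0.574, -0.316) [322.7 159.5] [339.7 186. ]
w [260.  160.5] [302.7 208.3]
```

The weight is at about (.578, −.317), consistent across the three views. I'm descending.

>>> step_arm(targets=[{"travel":[0.002,0.001,-0.07],"angular":[0,0,0],"gripper":0.7},{"travel":[0.004,0.002,-0.14],"angular":[0,0,0],"gripper":0.7},{"travel":[0.004,0.002,-0.2],"angular":[0,0,0],"gripper":0.7},{"travel":[0.004,0.002,-0.24],"angular":[0,0,0],"gripper":0.7},{"travel":[0.004,0.002,-0.27],"angular":[0,0,0],"gripper":0.7},{"travel":[0.004,0.002,-0.29],"angular":[0,0,0],"gripper":0.7},{"travel":[0.004,0.002,-0.31],"angular":[0,0,0],"gripper":0.7},{"travel":[0.004,0.002,-0.325],"angular":[0,0,0],"gripper":0.7},{"travel":[0.004,0.002,-0.325],"angular":[0,0,0],"gripper":0.7}])

```text
t: 11.55
tool_pos: [0.5778, -0.318, 0.0058]
tool_rot: [-2.289, -2.148, 0.001]
contact_force: [-0.4, -0.6, -0.7]
opening: 0.0598
grip_force: 0.0
```

```bash
python3 - <<'E'
from h import *
w=snap('wrist','w7'); s=snap('side','s7'); p=ctrl.get_obs()['tool_pos']; print(p)
O=np.zeros((582,800,3),np.uint8);a=cv2.resize(w['img'],(400,300));O[:300,:400]=a
b=cv2.resize(s['img'][100:220,280:380],(400,480),interpolation=2);O[:480,400:]=b; cv2.imwrite('pics/c7.png',O[...,::-1])
E
```

```text
[ 0.57865857 -0.31867655  0.0073977 ]
```

View pics/c7.png

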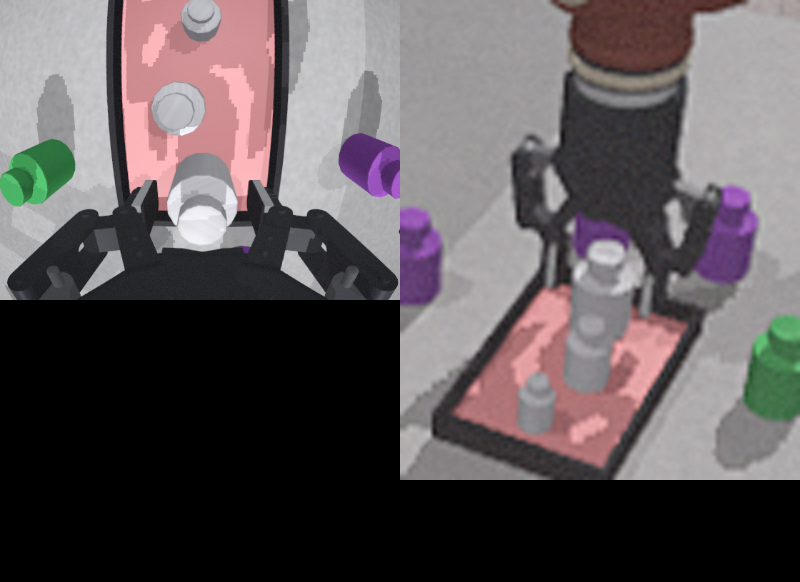

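The fingers straddle the large weight evenly (finger tips at 148 and 260, weight at 202), and the tips reach about the body's upper half. I'll go slightly lower and close.

>>> step_arm(targets=[{"travel":[0,0,-0.008],"angular":[0,0,0],"gripper":0.7},{"travel":[0,0,-0.014],"angular":[0,0,0],"gripper":0.7},{"travel":[0,0,-0.014],"angular":[0,0,0],"gripper":0.5},{"travel":[0,0,-0.014],"angular":[0,0,0],"gripper":0.42},{"travel":[0,0,-0.014],"angular":[0,0,0],"gripper":0.42},{"travel":[0,0,-0.014],"angular":[0,0,0],"gripper":0.42},{"travel":[0,0,-0.014],"angular":[0,0,0],"gripper":0.42}], squeeze=45)

```text
t: 12.35
tool_pos: [0.578, -0.3183, -0.0017]
tool_rot: [-2.29, -2.148, 0.001]
contact_force: [-0.3, -0.6, -0.5]
opening: 0.0409
grip_force: 46.5
```

```bash
python3 -c "
from h import *
print(ctrl.get_obs()['tool_pos'])"
```

```text
[ 0.57797426 -0.31826651 -0.00174489]
```

Gripped at 41 mm with 46 N. I'll lift it, then measure the pan centre.

>>> step_arm(targets=[{"travel":[0,0,0.03],"angular":[0,0,0],"gripper":0.42},{"travel":[0,0,0.08],"angular":[0,0,0],"gripper":0.42},{"travel":[0,0,0.14],"angular":[0,0,0],"gripper":0.42},{"travel":[0,0,0.2],"angular":[0,0,0],"gripper":0.42},{"travel":[0,0,0.25],"angular":[0,0,0],"gripper":0.42},{"travel":[0,0,0.25],"angular":[0,0,0],"gripper":0.42},{"travel":[0,0,0.25],"angular":[0,0,0],"gripper":0.42}])

```text
t: 13.05
tool_pos: [0.5781, -0.3182, 0.1484]
tool_rot: [-2.291, -2.149, 0.0]
contact_force: [0.1, 0.1, -6.4]
opening: 0.0408
grip_force: 47.1
```

```bash
python3 - <<'E'
from h import *
t,s=load('t0'),load('s0'); print(ctrl.get_obs()['tool_pos'],ctrl.get_obs()['grip_force'],ctrl.get_obs()['contact_force'])
def ells(d,x0,y0,x1,y1,lo,hi):
    k=6; g=cv2.resize(cv2.cvtColor(d['img'],cv2.COLOR_RGB2GRAY)[y0:y1,x0:x1],None,fx=k,fy=k,interpolation=cv2.INTER_CUBIC)
    th=cv2.adaptiveThreshold(cv2.GaussianBlur(g,(7,7),0),255,0,cv2.THRESH_BINARY_INV,61,3)
    for q in cv2.findContours(th,cv2.RETR_LIST,cv2.CHAIN_APPROX_NONE)[0]:
        if len(q)<150: continue
        e=cv2.fitEllipse(q); mx=max(e[1])/k
        if lo<mx<hi and min(e[1])/k>.5*mx:
            c=np.array(e[0])/k+[x0,y0]-.42; print(c.round(2),(np.array(e[1])/k).round(1),onz(d,*c,.066).round(4))
ells(t,225,183,296,250,25,60); print('side'); ells(s,222,215,330,300,35,80)
print(onz(t,259.8,215,.048),'expected px ring dia',.09*441/1.24)
E
```

```text
[ 0.57813205 -0.31820641  0.14839709] 47.08527088165283 [ 0.10756529  0.05590907 -6.36973937]
[254.91 225.85] [23. 42.] [0.5568 0.022  0.066 ]
[259.25 213.65] [29.2 29.6] [0.5917 0.0095 0.066 ]
[259.26 213.61] [34.5 34.7] [0.5918 0.0094 0.066 ]
[257.74 214.62] [46.7 50.2] [0.5889 0.0138 0.066 ]
side
[269.78 262.56] [61.2 78.2] [0.5883 0.048  0.066 ]
[275.31 249.58] [31.2 41.2] [0.5921 0.0119 0.066 ]
[275.3  249.63] [35.6 45. ] [0.5921 0.0121 0.066 ]
[0.59075941 0.00851844 0.048     ] expected px ring dia 32.00806451612903
```

The pan centre is (.592, .0105), consistent in both views. I'm carrying the weight over.

>>> step_arm(targets=[{"travel":[0.002,0.05,0],"angular":[0,0,0],"gripper":0.42},{"travel":[0.005,0.11,0],"angular":[0,0,0],"gripper":0.42},{"travel":[0.008,0.18,0],"angular":[0,0,0],"gripper":0.42},{"travel":[0.01,0.25,0],"angular":[0,0,0],"gripper":0.42},{"travel":[0.013,0.32,0],"angular":[0,0,0],"gripper":0.42},{"travel":[0.016,0.39,0],"angular":[0,0,0],"gripper":0.42},{"travel":[0.019,0.46,0],"angular":[0,0,0],"gripper":0.42},{"travel":[0.022,0.52,0],"angular":[0,0,0],"gripper":0.42},{"travel":[0.023,0.548,0],"angular":[0,0,0],"gripper":0.42},{"travel":[0.023,0.548,0],"angular":[0,0,0],"gripper":0.42}])

```text
t: 14.05
tool_pos: [0.5901, 0.0127, 0.1452]
tool_rot: [-2.284, -2.15, 0.005]
contact_force: [0.4, -0.6, -5.8]
opening: 0.041
grip_force: 46.8
```

>>> step_arm(targets=[{"travel":[0,0,-0.04],"angular":[0,0,0],"gripper":0.42},{"travel":[0,0,-0.08],"angular":[0,0,0],"gripper":0.42},{"travel":[0,0,-0.11],"angular":[0,0,0],"gripper":0.42},{"travel":[0,0,-0.13],"angular":[0,0,0],"gripper":0.42},{"travel":[0,0,-0.14],"angular":[0,0,0],"gripper":0.42},{"travel":[0,0,-0.14],"angular":[0,0,0],"gripper":0.42},{"travel":[0,0,-0.14],"angular":[0,0,0],"gripper":0.42}])

```text
t: 14.75
tool_pos: [0.5927, 0.0101, 0.0651]
tool_rot: [-2.291, -2.149, -0.001]
contact_force: [-0.5, 0.6, -5.2]
opening: 0.0411
grip_force: 47.0
```

```bash
python3 -c "
from h import *
o=ctrl.get_obs();print(o['t'],o['tool_pos'],o['tool_rot'],o['contact_force'],o['grip_force'])"
```

```text
14.75 [0.59266533 0.01006609 0.06513366] [-2.29136034e+00 -2.14907356e+00 -8.33300340e-04] [-0.4878338   0.60098001 -5.15414013] 47.0027232170105
```

Expected contact is at about 0.056. I'll lower slowly.

>>> step_arm(targets=[{"travel":[0,0,-0.004],"angular":[0,0,0],"gripper":0.42},{"travel":[0,0,-0.008],"angular":[0,0,0],"gripper":0.42},{"travel":[0,0,-0.011],"angular":[0,0,0],"gripper":0.42},{"travel":[0,0,-0.013],"angular":[0,0,0],"gripper":0.42},{"travel":[0,0,-0.013],"angular":[0,0,0],"gripper":0.42}])

```text
t: 15.25
tool_pos: [0.5919, 0.0105, 0.0564]
tool_rot: [-2.29, -2.149, 0.001]
contact_force: [-0.0, 0.4, -5.9]
opening: 0.0407
grip_force: 47.0
```

>>> step_arm(targets=[{"travel":[0,0,-0.001],"angular":[0,0,0],"gripper":0.42},{"travel":[0,0,-0.002],"angular":[0,0,0],"gripper":0.42},{"travel":[0,0,-0.002],"angular":[0,0,0],"gripper":0.42}])

```text
t: 15.55
tool_pos: [0.5922, 0.0105, 0.0562]
tool_rot: [-2.29, -2.149, 0.0]
contact_force: [-2.8, 1.0, 1.2]
opening: 0.0408
grip_force: 47.4
```

The wrist force changed from −5.9 to +1.2 N, so the foot is on the pan. I'll release and rise.

>>> step_arm(targets=[{"travel":[0,0,0],"angular":[0,0,0],"gripper":0.52},{"travel":[0,0,0],"angular":[0,0,0],"gripper":0.6},{"travel":[0,0,0],"angular":[0,0,0],"gripper":0.75},{"travel":[0,0,0],"angular":[0,0,0],"gripper":0.75},{"travel":[0,0,0.03],"angular":[0,0,0],"gripper":0.75},{"travel":[0,0,0.08],"angular":[0,0,0],"gripper":0.75},{"travel":[0,0,0.14],"angular":[0,0,0],"gripper":0.75},{"travel":[0,0,0.2],"angular":[0,0,0],"gripper":0.75},{"travel":[0,0,0.25],"angular":[0,0,0],"gripper":0.75},{"travel":[0,0,0.25],"angular":[0,0,0],"gripper":0.75}])

```text
t: 16.55
tool_pos: [0.5953, 0.0101, 0.212]
tool_rot: [2.286, 2.145, 0.011]
contact_force: [0.6, -0.2, 0.7]
opening: 0.0638
grip_force: 0.0
```

```bash
python3 - <<'E'
from h import *
s=snap('side','s9'); g=np.zeros((400,800,3),np.uint8)
cv2.imwrite('pics/c9.png',cv2.resize(s['img'][140:340,160:400],(720,600),interpolation=2)[...,::-1])
print(ctrl.get_obs()['q'].round(2)); go([.42,.10,.22],mk(-n,row)); go(K['square']+.03*n,mk(-n,row))
E
```

```text
[-0.11 -0.02  1.69  0.    1.47 -0.04]
t 16.6 pos [0.5939 0.0103 0.2088] travel [-0.2898  0.1496  0.0186] ang [-0.6709 -0.6807  2.1082]
t 16.6 pos [0.5939 0.0103 0.2088] travel [-0.1681  0.3157 -0.1911] ang [-0.6709 -0.6807  2.1082]
```

View pics/c9.png

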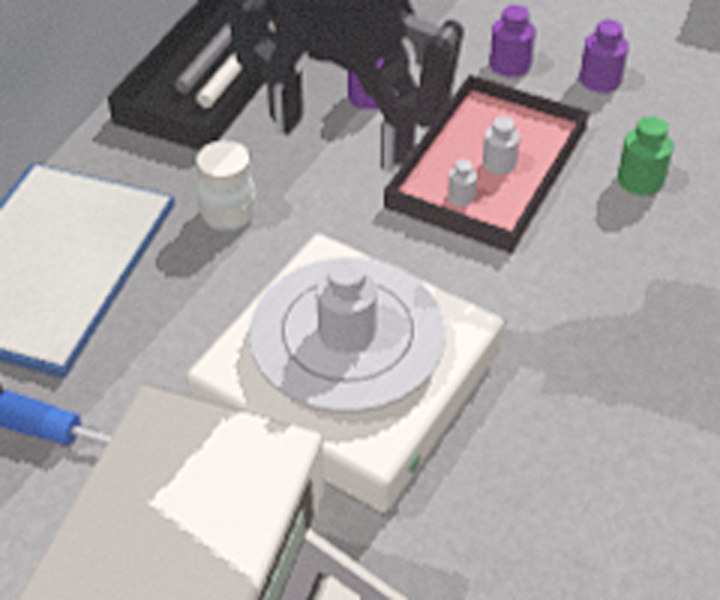

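The weight stands upright inside the engraved circle, at about (347,325) in the crop, and the other things look undisturbed. Now back to the square key.

>>> step_arm(targets=[{"travel":[-0.04,0,0.005],"angular":[-0.05,-0.05,0.16],"gripper":0},{"travel":[-0.1,0,0.005],"angular":[-0.1,-0.1,0.32],"gripper":0},{"travel":[-0.16,0.01,0.005],"angular":[-0.154,-0.156,0.483],"gripper":0},{"travel":[-0.2,0.03,0],"angular":[-0.205,-0.208,0.645],"gripper":0},{"travel":[-0.206,0.05,0],"angular":[-0.257,-0.26,0.806],"gripper":0},{"travel":[-0.206,0.066,0],"angular":[-0.309,-0.313,0.97],"gripper":0},{"travel":[-0.206,0.066,0],"angular":[-0.309,-0.313,0.97],"gripper":0},{"travel":[-0.206,0.066,0],"angular":[-0.309,-0.313,0.97],"gripper":0}])

```text
t: 17.4
tool_pos: [0.4678, 0.05, 0.2041]
tool_rot: [1.18, 2.548, 0.016]
contact_force: [-0.3, -0.4, -0.5]
opening: -0.0001
grip_force: 0.0
```

```bash
python3 -c "
from h import *
print(ctrl.get_obs()['q'].round(2)); go([.46,.15,.17],mk(-n,row))"
```

```text
[ 0.04 -0.56  2.16 -0.15  1.24 -0.64]
t 17.4 pos [0.4678 0.05   0.2041] travel [-0.013   0.1667 -0.0568] ang [-0.355  -0.3734  1.1452]
```

>>> step_arm(targets=[{"travel":[-0.005,0.03,-0.01],"angular":[-0.05,-0.053,0.162],"gripper":0},{"travel":[-0.01,0.06,-0.02],"angular":[-0.1,-0.105,0.324],"gripper":0},{"travel":[-0.013,0.09,-0.035],"angular":[-0.15,-0.16,0.486],"gripper":0},{"travel":[-0.013,0.12,-0.045],"angular":[-0.2,-0.21,0.648],"gripper":0},{"travel":[-0.013,0.15,-0.057],"angular":[-0.25,-0.265,0.81],"gripper":0},{"travel":[-0.013,0.167,-0.057],"angular":[-0.3,-0.316,0.97],"gripper":0},{"travel":[-0.013,0.167,-0.057],"angular":[-0.3,-0.316,0.97],"gripper":0}])

```text
t: 18.1
tool_pos: [0.4598, 0.1499, 0.1692]
tool_rot: [0.074, 2.522, 0.039]
contact_force: [-0.3, 0.3, -0.2]
opening: 0.0001
grip_force: 0.0
```

```bash
python3 -c "
from h import *
print(ctrl.get_obs()['q'].round(2)); go(K['square']+.06*n,mk(-n,row))"
```

```text
[ 0.24 -0.75  2.39 -0.16  0.9  -1.21]
t 18.1 pos [0.4598 0.1499 0.1692] travel [ 0.0246  0.0801 -0.0857] ang [-0.0555 -0.0601  0.1744]
```

>>> step_arm(targets=[{"travel":[0.005,0.03,-0.02],"angular":[-0.0555,-0.06,0.1745],"gripper":0},{"travel":[0.012,0.06,-0.05],"angular":[-0.0555,-0.06,0.1745],"gripper":0},{"travel":[0.0246,0.08,-0.0857],"angular":[-0.0555,-0.06,0.1745],"gripper":0},{"travel":[0.0246,0.08,-0.0857],"angular":[-0.0555,-0.06,0.1745],"gripper":0},{"travel":[0.0246,0.08,-0.0857],"angular":[-0.0555,-0.06,0.1745],"gripper":0}])

```text
t: 18.6
tool_pos: [0.4758, 0.1977, 0.1195]
tool_rot: [-0.116, 2.475, 0.04]
contact_force: [-0.2, 1.1, 0.6]
opening: 0.0005
grip_force: 0.0
```

```bash
python3 p.py square; python3 -c "
from h import *
go(K['square']+.0*n,mk(-n,row))"
```

```text
t 18.6 height over face 0.0607 row -0.0004 slope 0.0019 F.n 0.59 [-0.23  1.07  0.65]
t 18.6 pos [0.4758 0.1977 0.1195] travel [ 0.0594  0.0062 -0.0817] ang [-0.0001  0.0014  0.0006]
```

>>> step_arm(targets=[{"travel":[0.03,0.003,-0.04],"angular":[0,0,0],"gripper":0},{"travel":[0.06,0.006,-0.082],"angular":[0,0,0],"gripper":0},{"travel":[0.0716,0.0074,-0.0974],"angular":[0,0,0],"gripper":0},{"travel":[0.0716,0.0074,-0.0974],"angular":[0,0,0],"gripper":0},{"travel":[0.0716,0.0074,-0.0974],"angular":[0,0,0],"gripper":0}])

```text
t: 19.1
tool_pos: [0.5194, 0.2023, 0.0631]
tool_rot: [-0.116, 2.471, 0.041]
contact_force: [-0.3, 0.2, -0.1]
opening: 0.0002
grip_force: 0.0
```

```bash
python3 p.py square
```

```text
t 19.1 height over face -0.0108 row 0.0001 slope 0.0018 F.n 0.09 [-0.34  0.21 -0.14]
```

>>> step_arm(targets=[{"travel":[0.006,0.0005,-0.008],"angular":[0,0,0],"gripper":0},{"travel":[0.01,0.001,-0.013],"angular":[0,0,0],"gripper":0},{"travel":[0.012,0.0011,-0.0156],"angular":[0,0,0],"gripper":0},{"travel":[0.014,0.0013,-0.0182],"angular":[0,0,0],"gripper":0},{"travel":[0.016,0.0015,-0.0208],"angular":[0,0,0],"gripper":0},{"travel":[0.017,0.0016,-0.022],"angular":[0,0,0],"gripper":0},{"travel":[0.017,0.0016,-0.022],"angular":[0,0,0],"gripper":0}])

```text
t: 19.8
tool_pos: [0.5288, 0.2038, 0.05]
tool_rot: [-0.119, 2.472, 0.04]
contact_force: [-23.8, -6.8, 25.5]
opening: 0.0005
grip_force: 17.2
```

```bash
python3 p.py square
```

```text
t 19.8 height over face -0.0270 row 0.0008 slope 0.0012 F.n 35.10 [-23.78  -6.81  25.55]
```

The square key is home. I'll hold, release and retreat.

>>> step_arm(targets=[{"travel":[-0.0005,0,0.0006],"angular":[0,0,0],"gripper":0},{"travel":[-0.0005,0,0.0006],"angular":[0,0,0],"gripper":0},{"travel":[-0.03,-0.003,0.039],"angular":[0,0,0],"gripper":0},{"travel":[-0.07,-0.006,0.09],"angular":[0,0,0],"gripper":0},{"travel":[-0.11,-0.01,0.14],"angular":[0,0,0],"gripper":0},{"travel":[-0.13,-0.012,0.16],"angular":[0,0,0],"gripper":0},{"travel":[-0.13,-0.012,0.16],"angular":[0,0,0],"gripper":0},{"travel":[-0.13,-0.012,0.16],"angular":[0,0,0],"gripper":0}])

```text
t: 20.6
tool_pos: [0.4503, 0.1965, 0.1434]
tool_rot: [-0.119, 2.473, 0.041]
contact_force: [-0.3, 0.3, 0.1]
opening: 0.0001
grip_force: 0.0
```

```bash
python3 - <<'E'
from h import *
t,s=snap('top','t10'),snap('side','s10'); s9=load('s9')
a=s['img'][225:285,235:320].astype(int)-s9['img'][225:285,235:320]; print('pan diff',np.abs(a).mean(), 'contact',ctrl.get_obs()['contact_force'].round(1))
g=cv2.cvtColor(t['img'],cv2.COLOR_RGB2GRAY)[232:258,140:200]; n_,l,st,c=cv2.connectedComponentsWithStats((g>140).astype(np.uint8))
print([(int(st[i,4]),(c[i]+[140,232]).round(1)) for i in range(1,n_) if st[i,4]>14])
E
```

```text
pan diff 9.225032679738563 contact [-0.8  0.5  0.2]
[(68, array([151.7, 232.8])), (46, array([190.6, 242.7])), (45, array([171.8, 244.8])), (46, array([152.4, 246.9]))]
```

```bash
python3 - <<'E'
from h import *
a,b=load('s9')['img'],load('s10')['img']
r=cv2.matchTemplate(cv2.cvtColor(b[210:285,250:300],cv2.COLOR_RGB2GRAY),cv2.cvtColor(a[226:260,262:290],cv2.COLOR_RGB2GRAY),cv2.TM_CCOEFF_NORMED)
_,m,_,l=cv2.minMaxLoc(r); print(m,l,'expected (12,16)')
if m>.8 and abs(l[0]-12)<2 and abs(l[1]-16)<2: print(ctrl.finish_job())
E
```

```text
0.9979076385498047 (12, 16) expected (12,16)
the job is handed in; nothing more can be done
None
```

The job is handed in: I pressed the bar and round keys with the pan empty, set the large weight upright inside the engraved circle, then pressed the square key; each key went to its stop and sprang back, though the bar key peaked at about 47 N through the fingertips, above the 40 N that applies to the arm and gripper body.

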